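# Lost-property row to the wooden rack

### The job

The four lost-property finds stand in the grey bins of the aluminium rack in the order in which they were entered in the log book. Move them to the empty wooden rack, one to each bay and in the same left-to-right order, so that the log still matches. Set each one down gently, upright on the floor of its bay, neither dropped nor knocked over, and leave the desk bell where it is.

Things in the scene. Friction and masses are not known exactly. Their poses are not given: they have to be found in the camera images.
- owl: white ceramic owl figurine with reddish eyes and wings, 84 mm tall (91 with ear tufts); foot 40 mm across, belly 50 mm in diameter from 22 to 48 mm above the underside: grip it there. About 160 g. Origin: centre of its underside, z up; it looks along its own -x, at the start in any direction
- woodbox: round turned wooden box, 50 mm in diameter and 50 mm tall, its screw lid shut tight (one rigid piece), with a dark wooden knob 16 mm wide and 10 mm high on top. About 90 g. Origin: centre of its underside, z up
- doorstop: whitish silicone wedge door stop lying on its flat underside: 66 mm long (y), 38 mm wide (x) between upright parallel sides, 29 mm high at the thick end (+y) falling in fine steps to 5 mm at the thin end. About 60 g. Origin: centre of its underside, z up. At the start it lies along the row within about 0.15 rad, thick end left
- tipcap: tall black plastic umbrella tip cap standing on its flange: flange 36 mm in diameter and 5 mm high, above it a slim cone narrowing from 27 mm to 21 mm in diameter, 93 mm tall in all. About 40 g. Origin: centre of the underside of the flange, z up
- bin_owl: the grey plastic bin in which the owl stands at the start; fixed. One of four alike, side by side 88 mm apart on the aluminium rack: 104 (x) x 87 (y) mm, walls 2 mm thick. Origin: centre of its underside, 4 mm above the table; its floor is 3 mm and its rim 13 mm above that. y: along the row, to the left; x: away from the robot. The rack's end cheeks are 26 mm high
- bin_woodbox: the grey plastic bin in which the screw-top wooden box stands at the start; fixed. One of four alike, side by side 88 mm apart on the aluminium rack: 104 (x) x 87 (y) mm, walls 2 mm thick. Origin: centre of its underside, 4 mm above the table; its floor is 3 mm and its rim 13 mm above that. y: along the row, to the left; x: away from the robot. The rack's end cheeks are 26 mm high
- bin_doorstop: the grey plastic bin in which the door stop stands at the start; fixed. One of four alike, side by side 88 mm apart on the aluminium rack: 104 (x) x 87 (y) mm, walls 2 mm thick. Origin: centre of its underside, 4 mm above the table; its floor is 3 mm and its rim 13 mm above that. y: along the row, to the left; x: away from the robot. The rack's end cheeks are 26 mm high
- bin_tipcap: the grey plastic bin in which the umbrella tip cap stands at the start; fixed. One of four alike, side by side 88 mm apart on the aluminium rack: 104 (x) x 87 (y) mm, walls 2 mm thick. Origin: centre of its underside, 4 mm above the table; its floor is 3 mm and its rim 13 mm above that. y: along the row, to the left; x: away from the robot. The rack's end cheeks are 26 mm high
- rack_new: the empty light wooden rack, 108 (x) x 366 (y) mm, fixed, before or behind the aluminium one and nearly parallel to it. Four bays, centres at y = +132, +44, -44, -132 mm (+y left), x = 0, each 85 mm along y, 100 mm along x inside. Floor 7 mm above the origin; front, back and dividers (3 to 4 mm thick) rise 10 mm above it; end cheeks 26 mm high. Origin: centre of its underside, on the table
- bell: chromed desk bell on a black foot, 84 mm in diameter, 59 mm tall, standing on the table off the left end of the wooden rack; loose, to be left alone. Origin: centre of its underside. (Also on the table, not part of the job: a blue mug 90 mm tall off the right end of the aluminium rack; a flat log book with a pen on it, beyond the racks)
Not all that is in view belongs to the job. Of the things shaped like the owl, the white one is meant. Several things have the shape of the woodbox; the one meant has the colours described above.

How it is judged:
By the outcome, as a careful person would: the job done as asked, in the order asked, and still so for the second after the job is handed in, with the robot touching nothing.
It also fails if it takes over 102 s, if anything falls off the work surface, if the arm or the gripper's body presses on something with over 40 N, if the wrist force passes 120 N, or if a joint passes its speed limit or range.

### The arm

A 6-joint arm with a two-finger parallel gripper is mounted at the origin on the work surface. World frame = base frame: x ahead of the robot, y to its left, z up, the work surface at z = 0. Lengths are in m, angles in rad, forces in N, time in s.
With the tool pointing down it reaches from about 0.375 to 0.9 m from the base axis. Payload 3.1 kg.
Tool frame: the origin (TCP) lies midway between the tips of the shut fingers; the grasp point (between the pads) lies 19 mm behind it; z points along the fingers, y is the line along which they close (so a half turn about z gives the same grasp; the last joint's range is limited). The gripper opens to 85 mm and grips with 20 to 120 N. Pads are 22 mm wide; open, the fingers measure 114 mm over their backs; the gripper's body (76 mm by 85 mm) begins 54 mm behind the grasp point. The pads swing forward as they close: fully open they stand 13 mm farther back than shut.
Start: joints at [-1.508, 0.527, 1.433, -0, 1.181, -0.178], TCP at [0.15, -0.607, 0.231] pointing down, gripper open.
Joint ranges: [-3.08, 3.08], [-0.75, 2.2], [0.22, 2.44], [-1.43, 4.57], [0, 2.65], [-2.85, 2.85]. Speed limits (rad/s): [2.79, 2.79, 3.14, 3.14, 3.14, 3.14].

### API

Orientations are given as a rotation vector (axis times angle).
In Python, from bench import sense, capture, job gives the robot as it stands.
- The arm moves only by the tool apply_moves, never from a script. Its argument "increments" is a list that holds one entry, the list of rows, each a list of 4 numbers: the shift along the tool's x, y, z in mm, then the turn about the tool's z in degrees. In form: [[[dx, dy, dz, spin], ...]]. A call has exactly 5 rows; each row is the pose to reach, as a shift and turn from the pose commanded when the call began, along the tool's axes at that moment; what a row does not reach only later rows make up. A row lasts 1/10 s, in which the tool goes at most 50 mm and 8.59 degrees, less where a joint would pass 70% of its speed; a pose out of reach is approached as far as the arm can. A call with a gripper value outside its range is refused whole. "jaw" is the closure, from -1 (fully open) to 1 (shut), so that 0 is half open, set as the call begins (left out, the last holds). The fingers move at their own pace and stop on an object; the grip force is fixed at half the most. Time passes only in rows, so rows that repeat a pose let the fingers close, or fill a call up. It gives the time, the measured TCP pose, the force, the opening and the grip force at its end, in the units of the state.
- sense(): the state, without advancing time (a new reading comes with each control period).
- capture(name): name is "side" or "top"; returns a dict with "pixels" (420x560x3 uint8, blue, green, red), "fovy" (degrees; the focal length in pixels is half the picture's height over the tangent of half this angle, whatever the lens; pixels are square), "cx", "cy" (the principal point, pixels), "k1" (the pictures are not rectified: a ray, as slopes to the right and down, at radius r is drawn at 1 + k1 r^2 times it, then the intrinsics apply), "R" (3x3) and "t" (3): a world point X has camera coordinates R X + t. Camera axes: x right, y down, z forward; pixel columns grow to the right and rows downward; lengths in m; the calibration is good to about 2 mm. A picture is of the moment at which its call begins. There is no depth.
- job.finish_job(): hands the job in; it is judged then, once.
The state is a dict: "time": time; "q": joint angles; "qd": joint speeds; "effort": joint torques, N m; "eef_pos": TCP position; "tcp_rot": TCP orientation; "wrist_force": force on the tool from outside, world axes, zero at the start; "wrist_torque": the same for the moment, N m; "width": finger opening in m; "finger_force": force on a finger pad.
Only numpy, scipy, OpenCV 4.12 (cv2) and the standard library are available. Lean on these libraries where they do the work, as an engineer would, in place of code of your own. Each camera call takes 0.05 s, during which the arm holds its last target. There are 200 camera calls.

## Working session

There is one attempt and no reset: what is moved stays moved. The work goes in short steps, Python scripts to look and compute and a tool call to move; the robot and the scene stay as the last step left them, time stands still between calls to the robot, and variables do not carry over. Pictures are saved under pics/ and viewed, at most 14 in all, crops included, and the job is handed in when it is done.

Besides the shell and the picture viewer there is one more tool, called by a JSON object that holds its "op" and its "data", one argument or row to a line. apply_moves: Moves the arm, as the interface text tells. Its arguments: {"type":"object","properties":{"increments":{"type":"array","items":{"type":"array","items":{"type":"array","items":{"type":"number"}}}},"jaw":{"type":"number"}},"required":["increments"]}

```bash
ls; mkdir -p pics; cat > h.py <<'E'
import numpy as np, cv2
from bench import sense, capture, job
def cam(n):
    c=capture(n); h=c['pixels'].shape[0]; f=h/2/np.tan(np.radians(c['fovy'])/2); c['f']=f
    c['R']=np.array(c['R']);c['t']=np.array(c['t']); return c
def proj(c,X):
    p=c['R']@np.array(X,float)+c['t']; s=p[:2]/p[2]; s=s*(1+c['k1']*(s@s)); return s*c['f']+[c['cx'],c['cy']]
def ray(c,u,v):
    d=(np.array([u,v],float)-[c['cx'],c['cy']])/c['f']; s=d.copy()
    for _ in range(20): s=d/(1+c['k1']*(s@s))
    return -c['R'].T@c['t'], c['R'].T@np.array([s[0],s[1],1])
def onz(c,u,v,z):
    o,d=ray(c,u,v); return (o+d*(z-o[2])/d[2]).round(4)
E
python3 - <<'E'
from h import *
for n in('top','side'):
    c=cam(n); cv2.imwrite(f'pics/{n}0.png',c['pixels']); o,d=ray(c,c['cx'],c['cy']); print(n,o,d,c['f'],c['k1'])
s=sense();print(s)
E
```

```text
pics
top [0.50674845 0.07707091 0.86642662] [ 0.10815942  0.00833469 -0.99409862] 408.5663304220403 -0.011445802413553821
side [ 0.56365256 -0.49900844  0.61127313] [ 0.08358295  0.70703753 -0.70221921] 391.8415309829672 -0.11389708208411814
{'time': 0.1, 'q': array([-1.50750524e+00,  5.28393066e-01,  1.43380153e+00, -1.45678140e-06,
        1.18141047e+00, -1.78510747e-01]), 'qd': array([-0.00052163, -0.00256947, -0.00310446,  0.00065385,  0.00127363,
       -0.00060096]), 'effort': array([-3.49874390e-04, -4.43305278e+01, -1.78585821e+01, -3.18037646e-04,
        3.86445856e-03,  1.67610406e-07]), 'eef_pos': array([ 0.14963695, -0.60614143,  0.23041057]), 'tcp_rot': array([-3.11666563e+00, -3.78655340e-01, -1.79781444e-04]), 'wrist_force': array([-0.45203914,  0.37174085,  0.38549207]), 'wrist_torque': array([ 0.02366577, -0.0113091 ,  0.02476548]), 'finger_force': 0.0, 'width': 0.08562151029190135}
```

View pics/top0.png

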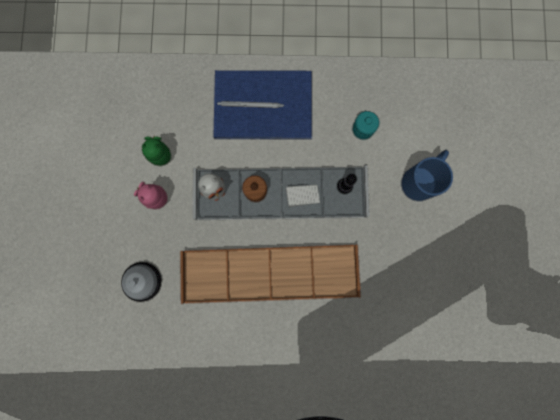

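View pics/side0.png

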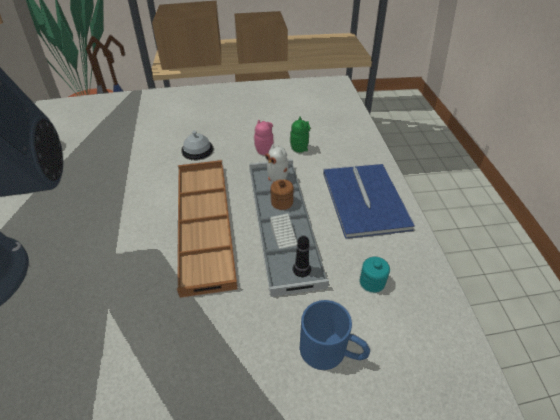

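The top view (left is +y, up is +x) shows these candidates:
- **Owl:** white (210,186), pink (152,195) and green (156,151). I choose the white one.
- **Woodbox:** brown (255,187) and teal (366,124). I choose the brown one.
- **Door stop:** (303,195).
- **Tip cap:** (347,184).
- **Wooden rack:** nearer the robot, (181..359, 245..303).
- **Bell:** (140,281).

Next is a close crop to check these.

```bash
python3 - <<'E'
from h import *
c=cam('top'); im=c['pixels'][155:305,175:375]; cv2.imwrite('pics/crop1.png',cv2.convertScaleAbs(cv2.resize(im,None,fx=4,fy=4,interpolation=cv2.INTER_CUBIC),alpha=1.7))
s=cam('side'); im=s['pixels'][125:305,170:345]; cv2.imwrite('pics/crop2.png',cv2.convertScaleAbs(cv2.resize(im,None,fx=3.3,fy=3.3,interpolation=cv2.INTER_CUBIC),alpha=1.3))
E
```

```text
(no output)
```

View pics/crop1.png

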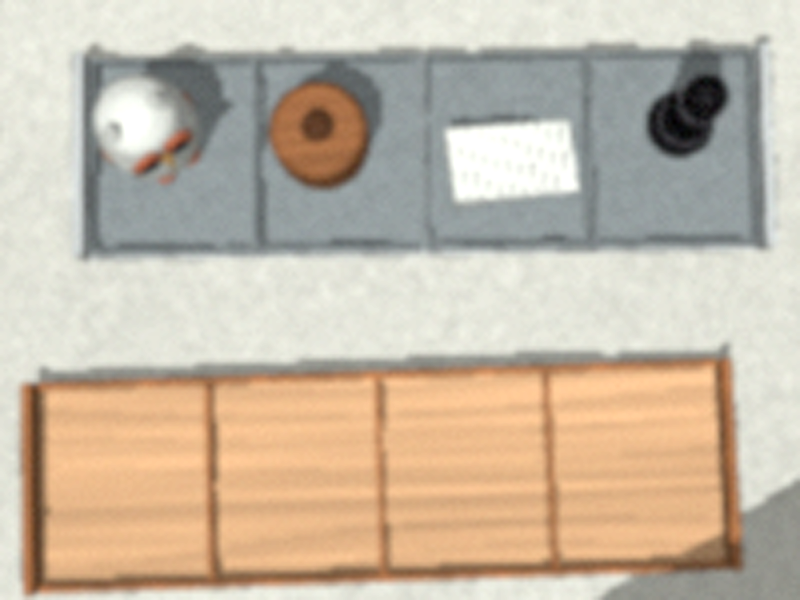

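View pics/crop2.png

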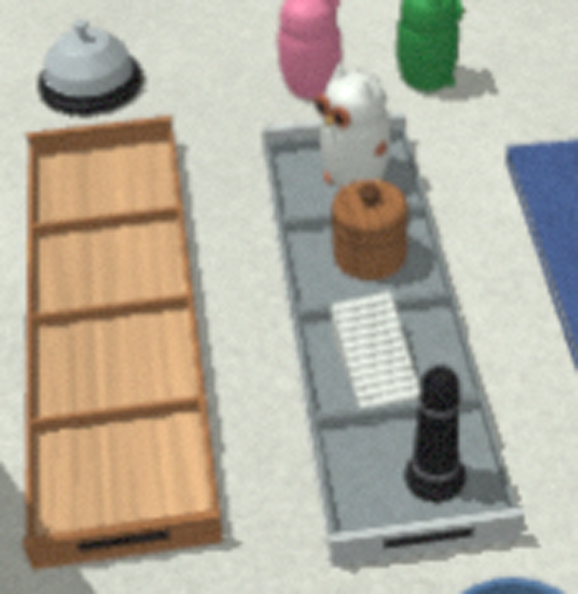

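```bash
cat >> h.py <<'E'
from scipy.spatial.transform import Rotation as Rn
def goto(x,y,z,yawy=None):
    """tool shift mm to reach world TCP x,y,z and spin deg so tool y has heading yawy (mod pi)"""
    s=sense(); R=Rn.from_rotvec(s['tcp_rot']).as_matrix()
    d=R.T@(np.array([x,y,z])-s['eef_pos'])*1000
    a=np.arctan2(R[1,1],R[0,1]); sp=None
    if yawy is not None:
        e=(yawy-a+np.pi/2)%np.pi-np.pi/2; sp=-np.degrees(e)
    print('pos',s['eef_pos'].round(4),'shift',d.round(1),'spin',sp,'q',s['q'].round(2))
E
python3 - <<'E'
from h import *
c=cam('top'); s=cam('side')
T=lambda U,V,z:onz(c,175+(U+.5)/4-.5,155+(V+.5)/4-.5,z)
S=lambda U,V,z:onz(s,170+(U+.5)/3.3-.5,125+(V+.5)/3.3-.5,z)
print('woodbox',T(320,132,.057),S(370,210,.057), 'owl belly',T(147,122,.042),S(356,160,.042))
print('cap',T(680,124,.012),T(706,96,.1),S(438,478,.012),S(440,375,.1))
print('stop',[T(446,128,.036),T(457,203,.036),T(570,120,.012),T(580,190,.012)])
print('stopS',[S(331,303,.036),S(385,292,.036),S(362,407,.012),S(417,392,.012)])
for a,b in (((210,380),(213,578)),((380,375),(385,574)),((547,370),(554,567))):
    p,q=T(*a,.017),T(*b,.017); print('div',p,q,(p+q)/2)
print('divS',[(S(*a,.017)+S(*b,.017))/2 for a,b in (((35,230),(180,210)),((33,318),(188,300)),((37,422),(203,404)))])
print('bindiv',[(T(*a,.017)+T(*b,.017))/2 for a,b in (((258,57),(262,245)),((427,52),(429,247)),((588,50),(592,243)))])
R=Rn.from_rotvec(sense()['tcp_rot']).as_matrix();print(R.round(3))
goto(.6,.2,.2,0)
E
```

```text
woodbox [0.6394 0.1298 0.057 ] [0.6395 0.1209 0.057 ] owl belly [0.6454 0.2194 0.042 ] [0.6385 0.1907 0.042 ]
cap [ 0.6547 -0.0576  0.012 ] [ 0.6532 -0.0561  0.1   ] [ 0.6554 -0.0624  0.012 ] [ 0.6537 -0.0608  0.1   ]
stop [array([0.6462, 0.0664, 0.036 ]), array([0.6074, 0.0601, 0.036 ]), array([6.557e-01, 5.000e-04, 1.200e-02]), array([ 0.6185, -0.0051,  0.012 ])]
stopS [array([0.6075, 0.0613, 0.036 ]), array([0.642 , 0.0665, 0.036 ]), array([ 0.6187, -0.0045,  0.012 ]), array([0.6531, 0.0029, 0.012 ])]
div [0.515 0.186 0.017] [0.4142 0.1812 0.017 ] [0.4646 0.1836 0.017 ]
div [0.5193 0.098  0.017 ] [0.4181 0.0932 0.017 ] [0.4687 0.0956 0.017 ]
div [0.5236 0.0117 0.017 ] [0.4233 0.007  0.017 ] [0.47345 0.00935 0.017  ]
divS [array([0.4642 , 0.17935, 0.017  ]), array([0.46775, 0.0927 , 0.017  ]), array([0.4747 , 0.00485, 0.017  ])]
bindiv [array([0.6356, 0.1637, 0.017 ]), array([0.6381, 0.0754, 0.017 ]), array([ 0.6413 , -0.00965,  0.017  ])]
[[ 0.971  0.239 -0.   ]
 [ 0.239 -0.971  0.001]
 [ 0.    -0.001 -1.   ]]
pos [ 0.1497 -0.6066  0.231 ] shift [ 630.4 -675.3   31.5] spin -76.14729391688006 q [-1.51  0.53  1.43  0.    1.18 -0.18]
```

```bash
python3 - <<'E'
from h import *
goto(.655,-.06,.16,0)
E
```

```text
pos [ 0.1497 -0.6066  0.231 ] shift [ 621.5 -409.6   71.3] spin -76.14729391688006 q [-1.51  0.53  1.43  0.    1.18 -0.18]
```

{"op": "apply_moves", "data": {
  "increments": [
    [[41,-27,0,-8],[82,-54,0,-16],[123,-81,0,-24],[164,-108,0,-32],[205,-135,0,-40]]
  ],
  "jaw": -1
}}

```text
time: 0.8
eef_pos: [0.3174, -0.4252, 0.2314]
tcp_rot: [2.797, 1.43, 0.0]
wrist_force: [0.6, -0.7, 0.3]
width: 0.0855
finger_force: 0.0
```

```bash
python3 - <<'E'
from h import *
goto(.655,-.06,.16,0)
E
```

```text
pos [ 0.3174 -0.4252  0.2314] shift [493.7  59.7  71.4] spin -35.85264542259441 q [-1.14  0.4   1.67  0.    1.07 -0.51]
```

{"op": "apply_moves", "data": {
  "increments": [
    [[49,6,0,-8],[98,12,0,-16],[147,18,0,-24],[196,24,0,-30],[245,30,0,-36]]
  ]
}}

```text
time: 1.3
eef_pos: [0.4863, -0.2449, 0.2315]
tcp_rot: [2.219, 2.223, -0.0]
wrist_force: [1.4, -0.4, -0.1]
width: 0.0852
finger_force: 0.0
```

```bash
python3 - <<'E'
from h import *
goto(.655,-.06,.16,0)
E
```

```text
pos [ 0.4863 -0.2449  0.2315] shift [184.6 169.   71.5] spin 0.09747564817456078 q [-0.67  0.42  1.64 -0.    1.09 -0.67]
```

{"op": "apply_moves", "data": {
  "increments": [
    [[36,33,10,0],[72,66,20,0],[108,99,30,0],[144,132,45,0],[180,165,60,0]]
  ],
  "jaw": 0
}}

```text
time: 1.8
eef_pos: [0.6505, -0.0667, 0.1716]
tcp_rot: [2.223, 2.218, 0.0]
wrist_force: [-0.0, -0.3, 0.3]
width: 0.0425
finger_force: 0.0
```

```bash
python3 - <<'E'
from h import *
goto(.655,-.06,.038,0)
print(sense()['width'])
for n in('top','side'):
    c=cam(n); u,v=proj(c,[.655,-.06,.08]).astype(int); print(n,u,v); y0=max(v-75,0);x0=max(u-100,0)
    cv2.imwrite(f'pics/{n}1.png',cv2.convertScaleAbs(cv2.resize(c['pixels'][y0:y0+150,x0:x0+200],None,fx=3,fy=3),alpha=1.4))
a=cv2.imread('pics/top1.png');b=cv2.imread('pics/side1.png');h=min(a.shape[0],b.shape[0]);m=np.hstack([a[:h],b[:h]]);cv2.imwrite('pics/m1.png',cv2.resize(m,(800,int(h*800/m.shape[1]))))
E
```

```text
pos [ 0.6505 -0.0667  0.1716] shift [  6.8   4.4 133.6] spin -0.12834966230610223 q [-0.27  0.63  1.41 -0.    1.1  -0.27]
0.042466928695634204
top 351 179
side 303 245
```

View pics/m1.png

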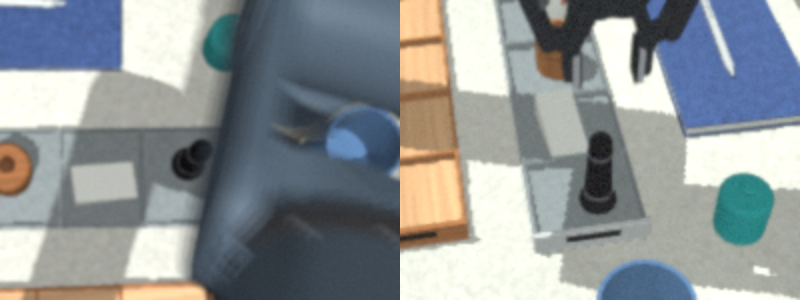

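The cap stands in its bin at (598,175) of the crop's right half. The fingers straddle it in x, at about (575,70) and (640,70). I'll go down.

{"op": "apply_moves", "data": {
  "increments": [
    [[6,4,30,0],[6,4,60,0],[6,4,90,0],[6,4,115,0],[6,4,133,0]]
  ]
}}

```text
time: 2.4
eef_pos: [0.6518, -0.0629, 0.0372]
tcp_rot: [-2.223, -2.217, 0.002]
wrist_force: [-1.0, 0.3, 0.3]
width: 0.0427
finger_force: 0.0
```

{"op": "apply_moves", "data": {
  "increments": [
    [[0,0,0,0],[0,0,0,0],[0,0,0,0],[0,0,0,0],[0,0,0,0]]
  ],
  "jaw": 1
}}

```text
time: 2.9
eef_pos: [0.6538, -0.0626, 0.0401]
tcp_rot: [2.223, 2.217, 0.001]
wrist_force: [0.3, 0.8, -0.9]
width: 0.0224
finger_force: 58.8
```

{"op": "apply_moves", "data": {
  "increments": [
    [[0,0,-8,0],[0,0,-25,0],[0,0,-50,0],[0,-25,-60,0],[3,-50,-60,0]]
  ]
}}

```text
time: 3.4
eef_pos: [0.6054, -0.0602, 0.1028]
tcp_rot: [2.219, 2.214, 0.006]
wrist_force: [-0.3, -0.5, -0.9]
width: 0.0224
finger_force: 58.9
```

{"op": "apply_moves", "data": {
  "increments": [
    [[6,-30,0,0],[11,-60,0,0],[16,-90,0,0],[20,-115,0,0],[22,-129,0,0]]
  ]
}}

```text
time: 3.9
eef_pos: [0.4722, -0.0363, 0.1004]
tcp_rot: [-2.224, -2.219, 0.0]
wrist_force: [0.6, -0.9, -0.0]
width: 0.0223
finger_force: 58.9
```

```bash
python3 - <<'E'
from h import *
s=sense();print(s['width'],s['finger_force'])
goto(.4752,-.0373,.040,0)
c=cam('side');cv2.imwrite('pics/s2.png',c['pixels'][100:340,130:430])
E
```

```text
0.02231765827634045 58.87567606754601
pos [ 0.4722 -0.0363  0.1004] shift [-1.   3.1 60.4] spin -0.13364128550732504 q [-0.31  0.55  1.92 -0.    0.67 -0.31]
```

View pics/s2.png

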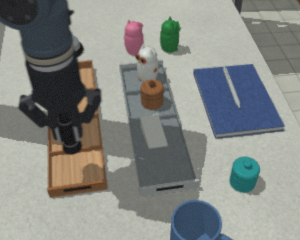

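The cap hangs upright in the jaws at (72,138), above the rightmost wooden bay. I'll lower it, slowly at the end.

{"op": "apply_moves", "data": {
  "increments": [
    [[0,2,20,0],[0,2,40,0],[0,2,50,0],[0,2,55,0],[0,2,58,0]]
  ]
}}

```text
time: 4.45
eef_pos: [0.4769, -0.0372, 0.0411]
tcp_rot: [2.224, 2.218, 0.001]
wrist_force: [0.3, 0.2, -0.2]
width: 0.0226
finger_force: 58.9
```

{"op": "apply_moves", "data": {
  "increments": [
    [[0,0,0.5,0],[0,0,1,0],[0,0,1.5,0],[0,0,2,0],[0,0,2,0]]
  ]
}}

```text
time: 4.95
eef_pos: [0.4763, -0.037, 0.0391]
tcp_rot: [2.224, 2.218, 0.0]
wrist_force: [-0.6, 0.2, -1.1]
width: 0.0226
finger_force: 58.9
```

```bash
cat >> h.py <<'E'
def avg(n=8):
    P=[];F=[]
    for _ in range(n):
        capture('side'); s=sense(); P.append(s['eef_pos']);F.append(s['wrist_force'])
    print('avg',np.mean(P,0).round(4),np.std(P,0).round(4),'F',np.mean(F,0).round(2),'w',s['width'])
E
python3 -c "
from h import *
avg(6)"
```

```text
avg [ 0.4763 -0.037   0.039 ] [0. 0. 0.] F [ 0.05  0.27 -0.7 ] w 0.022618600328411093
```

{"op": "apply_moves", "data": {
  "increments": [
    [[0,0,0.2,0],[0,0,0.4,0],[0,0,0.6,0],[0,0,0.8,0],[0,0,1,0]]
  ]
}}

```text
time: 5.75
eef_pos: [0.4763, -0.037, 0.0379]
tcp_rot: [-2.224, -2.219, -0.0]
wrist_force: [0.2, 0.0, -0.8]
width: 0.0228
finger_force: 58.9
```

```bash
python3 -c "
from h import *
avg(6)"
```

```text
avg [ 0.4762 -0.037   0.0379] [0. 0. 0.] F [ 0.12  0.17 -0.39] w 0.02263697288154101
```

{"op": "apply_moves", "data": {
  "increments": [
    [[0,0,0.3,0],[0,0,0.6,0],[0,0,0.9,0],[0,0,1,0],[0,0,1,0]]
  ]
}}

```text
time: 6.55
eef_pos: [0.4763, -0.037, 0.0372]
tcp_rot: [2.224, 2.218, 0.0]
wrist_force: [0.4, -0.7, 5.8]
width: 0.0226
finger_force: 59.2
```

```bash
python3 -c "
from h import *
avg(4)"
```

```text
avg [ 0.4763 -0.037   0.0372] [0. 0. 0.] F [-0.47  0.02  5.61] w 0.022413095342770466
```

{"op": "apply_moves", "data": {
  "increments": [
    [[0,0,0,0],[0,0,0,0],[0,0,0,0],[0,0,0,0],[0,0,-10,0]]
  ],
  "jaw": 0
}}

```text
time: 7.25
eef_pos: [0.4754, -0.0368, 0.0463]
tcp_rot: [-2.223, -2.217, 0.002]
wrist_force: [-0.3, -0.2, -0.8]
width: 0.043
finger_force: 0.0
```

{"op": "apply_moves", "data": {
  "increments": [
    [[0,0,-30,0],[0,0,-70,0],[0,10,-105,0],[15,40,-110,0],[30,70,-110,0]]
  ]
}}

```text
time: 7.75
eef_pos: [0.548, -0.0073, 0.1601]
tcp_rot: [2.223, 2.214, 0.004]
wrist_force: [0.8, -0.4, -0.1]
width: 0.0426
finger_force: 0.0
```

```bash
python3 - <<'E'
from h import *
avg(1)
# grip point 8 mm towards the thick end from centre
a=.16; x,y=.632-.008*np.sin(a),.031+.008*np.cos(a)
print(x,y); goto(x,y,.012,a)
c=cam('side');cv2.imwrite('pics/s3.png',cv2.resize(c['pixels'][120:320,150:400],None,fx=2,fy=2))
E
```

```text
avg [ 0.5539 -0.0057  0.1599] [0. 0. 0.] F [4.18 0.29 0.16] w 0.04308463481624714
0.630725454347086 0.038897818267005016
pos [ 0.5539 -0.0057  0.1599] shift [ 44.9  74.8 148.8] spin -9.316752347911525 q [-0.21  0.52  1.69  0.    0.91 -0.21]
```

View pics/s3.png

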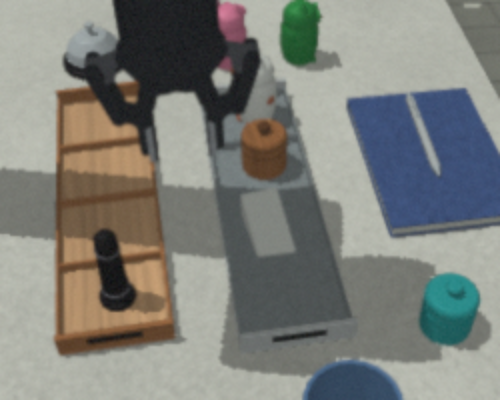

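{"op": "apply_moves", "data": {
  "increments": [
    [[20,30,0,-5],[40,60,10,-9.3],[49,74,35,-9.3],[49,74,65,-9.3],[49,74,90,-9.3]]
  ],
  "jaw": -0.35
}}

```text
time: 8.35
eef_pos: [0.6195, 0.042, 0.0658]
tcp_rot: [-2.035, -2.392, 0.002]
wrist_force: [0.5, 0.3, -0.3]
width: 0.0577
finger_force: 0.0
```

```bash
python3 - <<'E'
from h import *
avg(3); goto(.630,.043,.012,.16)
c=cam('side');cv2.imwrite('pics/s4.png',cv2.resize(c['pixels'][130:290,200:360],None,fx=3,fy=3,interpolation=cv2.INTER_CUBIC))
E
```

```text
avg [0.617  0.0418 0.0636] [0.0008 0.0001 0.0015] F [-0.76  0.66 -0.94] w 0.05755665801363782
pos [0.6182 0.0417 0.0655] shift [-0.6 12.2 53.4] spin -0.013411070120672216 q [-0.11  0.74  1.56 -0.    0.84 -0.27]
```

View pics/s4.png

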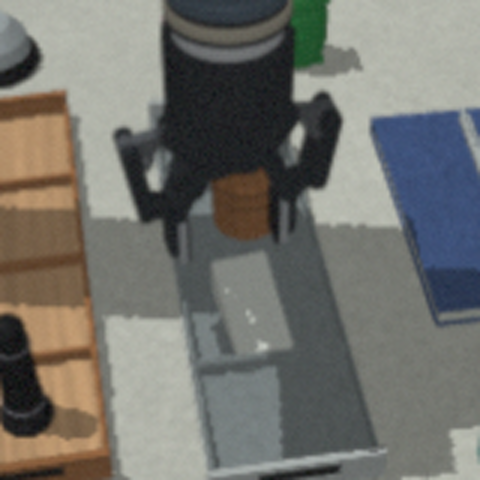

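The fingers straddle the wedge at (250,300), a little too near the front, so I'll shift 12 mm along tool y on the way down.

{"op": "apply_moves", "data": {
  "increments": [
    [[0,6,0,0],[0,12,10,0],[0,12,28,0],[0,12,42,0],[0,12,52,0]]
  ]
}}

```text
time: 9.05
eef_pos: [0.6322, 0.0436, 0.014]
tcp_rot: [-2.037, -2.391, 0.0]
wrist_force: [-0.9, -0.3, 0.8]
width: 0.0575
finger_force: 0.0
```

```bash
python3 - <<'E'
from h import *
avg(3); goto(.630,.043,.012,.16)
E
```

```text
avg [0.6313 0.0436 0.0133] [0.0003 0.     0.0007] F [0.59 0.46 0.13] w 0.05721651320659157
pos [0.6317 0.0436 0.0141] shift [-0.3 -1.8  2.1] spin -0.013924002958189524 q [-0.11  0.83  1.54  0.    0.77 -0.27]
```

{"op": "apply_moves", "data": {
  "increments": [
    [[0,-1,1,0],[0,-1,2,0],[0,-1,2,0],[0,-1,2,0],[0,-1,2,0]]
  ],
  "jaw": 1
}}

```text
time: 9.7
eef_pos: [0.632, 0.0433, 0.0143]
tcp_rot: [2.036, 2.39, 0.002]
wrist_force: [-0.5, 1.0, 6.2]
width: 0.0367
finger_force: 61.6
```

```bash
python3 - <<'E'
from h import *
avg(3); print(sense()['finger_force'])
E
```

```text
avg [0.632  0.0433 0.0143] [0. 0. 0.] F [-0.98 -0.28  6.03] w 0.03691557975989504
61.59415874630213
```

{"op": "apply_moves", "data": {
  "increments": [
    [[0,0,-5,0],[0,0,-15,0],[0,0,-30,0],[0,0,-45,0],[0,0,-50,0]]
  ]
}}

```text
time: 10.35
eef_pos: [0.6329, 0.0433, 0.0657]
tcp_rot: [2.035, 2.389, 0.004]
wrist_force: [1.0, -0.1, -0.9]
width: 0.0367
finger_force: 60.9
```

```bash
python3 - <<'E'
from h import *
avg(3); goto(.470,.0626,.060,.05)
E
```

```text
avg [0.6323 0.0433 0.0648] [0.0005 0.     0.0008] F [ 0.33 -0.22 -0.34] w 0.036305881539627924
pos [0.6317 0.0434 0.0638] shift [  44.7 -156.6    3.6] spin 6.289915377404909 q [-0.11  0.75  1.53 -0.    0.85 -0.27]
```

{"op": "apply_moves", "data": {
  "increments": [
    [[10,-35,0,2],[20,-70,0,4],[30,-105,0,6.3],[40,-140,0,6.3],[45,-156,0,6.3]]
  ]
}}

```text
time: 11.0
eef_pos: [0.4647, 0.0638, 0.0624]
tcp_rot: [-2.161, -2.272, 0.007]
wrist_force: [-0.2, -0.7, 0.5]
width: 0.0363
finger_force: 60.9
```

```bash
python3 - <<'E'
from h import *
avg(4); goto(.470,.0626,.0143,.05)
c=cam('side');cv2.imwrite('pics/s5.png',cv2.resize(c['pixels'][130:290,140:300],None,fx=3,fy=3,interpolation=cv2.INTER_CUBIC))
E
```

```text
avg [0.4673 0.0635 0.0626] [0.0034 0.0005 0.0002] F [-0.72  0.01 -0.71] w 0.03642343257068614
pos [0.4715 0.0629 0.0629] shift [-0.2 -1.6 48.6] spin -0.009844967136063539 q [-0.1   0.63  1.94 -0.    0.57 -0.15]
```

View pics/s5.png

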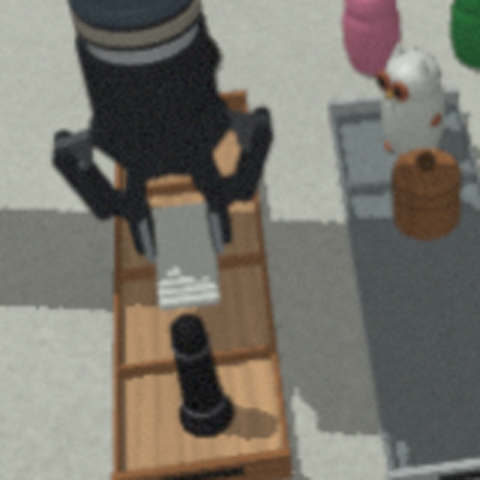

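The wedge is held level at (185,255), above the third bay from the left. I'll lower it.

{"op": "apply_moves", "data": {
  "increments": [
    [[0,0,15,0],[0,0,30,0],[0,0,40,0],[0,0,44,0],[0,0,46,0]]
  ]
}}

```text
time: 11.75
eef_pos: [0.4708, 0.0628, 0.0165]
tcp_rot: [2.166, 2.276, 0.0]
wrist_force: [0.4, -0.4, -0.7]
width: 0.0364
finger_force: 60.9
```

{"op": "apply_moves", "data": {
  "increments": [
    [[0,0,0.5,0],[0,0,1,0],[0,0,1.5,0],[0,0,1.5,0],[0,0,1.5,0]]
  ]
}}

```text
time: 12.25
eef_pos: [0.4703, 0.063, 0.0157]
tcp_rot: [2.165, 2.276, 0.0]
wrist_force: [0.3, -0.0, -0.7]
width: 0.0371
finger_force: 60.9
```

```bash
python3 - <<'E'
from h import *
avg(4)
E
```

```text
avg [0.4702 0.063  0.0156] [0. 0. 0.] F [ 0.18  0.06 -0.07] w 0.03673745336093785
```

{"op": "apply_moves", "data": {
  "increments": [
    [[0,0,0.4,0],[0,0,0.8,0],[0,0,1.2,0],[0,0,1.2,0],[0,0,1.2,0]]
  ]
}}

```text
time: 12.95
eef_pos: [0.4702, 0.063, 0.0143]
tcp_rot: [2.165, 2.276, 0.0]
wrist_force: [-0.5, 0.2, 1.9]
width: 0.0367
finger_force: 61.1
```

{"op": "apply_moves", "data": {
  "increments": [
    [[0,0,0.2,0],[0,0,0.4,0],[0,0,0.6,0],[0,0,0.6,0],[0,0,0.6,0]]
  ]
}}

```text
time: 13.45
eef_pos: [0.4702, 0.063, 0.0143]
tcp_rot: [2.165, 2.276, 0.0]
wrist_force: [-2.1, 0.5, 7.0]
width: 0.0367
finger_force: 61.8
```

{"op": "apply_moves", "data": {
  "increments": [
    [[0,0,-0.5,0],[0,0,-0.5,0],[0,0,-0.5,0],[0,0,-10,0],[0,0,-40,0]]
  ],
  "jaw": -0.35
}}

```text
time: 13.95
eef_pos: [0.4685, 0.0631, 0.0525]
tcp_rot: [-2.163, -2.273, 0.005]
wrist_force: [0.6, 0.0, 0.3]
width: 0.0575
finger_force: 0.0
```

{"op": "apply_moves", "data": {
  "increments": [
    [[0,0,-40,0],[0,0,-80,0],[20,40,-90,0],[35,80,-90,0],[52,120,-90,0]]
  ],
  "jaw": -0.7
}}

```text
time: 14.45
eef_pos: [0.5889, 0.1215, 0.1457]
tcp_rot: [2.165, 2.274, 0.003]
wrist_force: [-0.2, -0.5, -1.0]
width: 0.0729
finger_force: 0.0
```

```bash
python3 - <<'E'
from h import *
avg(6); goto(.639,.126,.016,0)
c=cam('side');cv2.imwrite('pics/s6.png',cv2.resize(c['pixels'][120:290,150:350],None,fx=3,fy=3,interpolation=cv2.INTER_CUBIC))
E
```

```text
avg [0.5898 0.1219 0.1443] [0.0044 0.0012 0.001 ] F [ 1.01  0.18 -0.33] w 0.0725654533343563
pos [0.5854 0.1206 0.1433] shift [  2.7  54.2 127.1] spin 2.8504133733188834 q [ 0.02  0.6   1.58 -0.    0.96 -0.03]
```

View pics/s6.png

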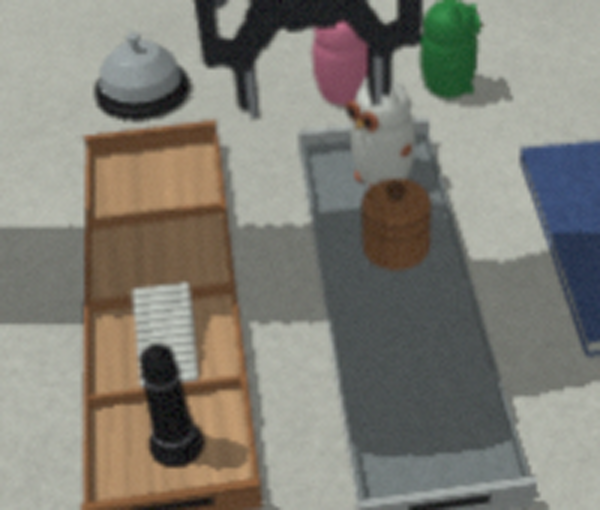

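The wedge lies in the third bay, and the cap stands in the fourth. I'll check where the wedge ends lie between the dividers while going to the box at (395,225).

```bash
python3 - <<'E'
from h import *
s=cam('side')
S=lambda U,V,z:onz(s,150+(U+.5)/3-.5,120+(V+.5)/3-.5,z)
print([S(133,290,.036),S(190,284,.036),S(143,382,.012),S(197,376,.012)])
print('div',S(90,400,.017),S(240,380,.017),S(86,302,.017),S(232,290,.017))
avg(2); goto(.639,.126,.016,0)
E
```

```text
[array([0.4516, 0.0819, 0.036 ]), array([0.491 , 0.0827, 0.036 ]), array([0.4564, 0.0186, 0.012 ]), array([0.4924, 0.0194, 0.012 ])]
div [0.4229 0.0031 0.017 ] [0.5213 0.008  0.017 ] [0.4149 0.0934 0.017 ] [0.5183 0.092  0.017 ]
avg [0.5861 0.1204 0.1436] [0.0002 0.     0.0001] F [ 0.17 -0.25 -0.04] w 0.07260412854547674
pos [0.5863 0.1204 0.1437] shift [  3.   53.1 127.6] spin 2.8170688056463318 q [ 0.02  0.6   1.58 -0.    0.96 -0.03]
```

{"op": "apply_moves", "data": {
  "increments": [
    [[3,27,0,1.4],[3,53,20,2.8],[3,53,50,2.8],[3,53,80,2.8],[3,53,105,2.8]]
  ]
}}

```text
time: 15.45
eef_pos: [0.6393, 0.1261, 0.0371]
tcp_rot: [-2.22, -2.221, 0.002]
wrist_force: [0.5, -0.1, 0.9]
width: 0.0726
finger_force: 0.0
```

```bash
python3 - <<'E'
from h import *
avg(5); goto(.639,.126,.016,0)
E
```

```text
avg [0.6384 0.1262 0.0367] [0.0018 0.0002 0.0024] F [-0.3  -0.08 -0.14] w 0.07239314475704187
pos [0.6409 0.1264 0.0398] shift [-0.4 -1.9 23.8] spin 0.038457623408529214 q [ 0.02  0.81  1.49 -0.    0.85  0.02]
```

{"op": "apply_moves", "data": {
  "increments": [
    [[0,0,8,0],[0,0,16,0],[0,0,22,0],[0,0,22,0],[0,0,22,0]]
  ]
}}

```text
time: 16.2
eef_pos: [0.6401, 0.1266, 0.0164]
tcp_rot: [-2.22, -2.222, 0.0]
wrist_force: [-0.3, 0.0, 0.7]
width: 0.0725
finger_force: 0.0
```

{"op": "apply_moves", "data": {
  "increments": [
    [[0,0,0,0],[0,0,0,0],[0,0,0,0],[0,0,0,0],[0,0,0,0]]
  ],
  "jaw": 1
}}

```text
time: 16.7
eef_pos: [0.6408, 0.1266, 0.0173]
tcp_rot: [2.22, 2.222, 0.002]
wrist_force: [0.3, 1.0, 4.0]
width: 0.0484
finger_force: 62.3
```

```bash
python3 - <<'E'
from h import *
avg(3);print(sense()['finger_force'])
E
```

```text
avg [0.6408 0.1266 0.0173] [0. 0. 0.] F [0.28 0.26 5.06] w 0.04866193282230297
62.42673468310386
```

{"op": "apply_moves", "data": {
  "increments": [
    [[0,0,-6,0],[0,0,-20,0],[0,0,-40,0],[0,-5,-50,0],[1,-25,-50,0]]
  ]
}}

```text
time: 17.35
eef_pos: [0.6185, 0.1273, 0.0693]
tcp_rot: [2.217, 2.218, 0.009]
wrist_force: [0.1, 0.2, -1.5]
width: 0.0488
finger_force: 62.1
```

{"op": "apply_moves", "data": {
  "increments": [
    [[2,-35,0,0],[5,-70,0,0],[8,-105,0,0],[10,-135,0,0],[11,-150,0,0]]
  ]
}}

```text
time: 17.85
eef_pos: [0.4604, 0.1386, 0.0669]
tcp_rot: [-2.217, -2.221, 0.006]
wrist_force: [-0.7, 0.5, -0.8]
width: 0.0486
finger_force: 62.2
```

```bash
python3 - <<'E'
from h import *
avg(6); goto(.4663,.1384,.0173,0); print(sense()['finger_force'])
E
```

```text
avg [0.4641 0.1385 0.067 ] [0.0034 0.0001 0.0001] F [-0.28 -0.01 -0.88] w 0.04877284301461278
pos [0.4674 0.1383 0.067 ] shift [ 0.1 -1.2 49.7] spin 0.04056687314621035 q [ 0.06  0.63  1.91 -0.    0.6   0.06]
62.15356822125614
```

{"op": "apply_moves", "data": {
  "increments": [
    [[0,0,15,0],[0,0,30,0],[0,0,42,0],[0,0,46,0],[0,0,48,0]]
  ]
}}

```text
time: 18.65
eef_pos: [0.4655, 0.1383, 0.0181]
tcp_rot: [-2.22, -2.222, 0.0]
wrist_force: [-0.3, 0.1, -1.1]
width: 0.0485
finger_force: 62.2
```

{"op": "apply_moves", "data": {
  "increments": [
    [[0,0,0.4,0],[0,0,0.8,0],[0,0,1.2,0],[0,0,1.2,0],[0,0,1.2,0]]
  ]
}}

```text
time: 19.15
eef_pos: [0.4653, 0.1384, 0.0177]
tcp_rot: [2.22, 2.222, 0.001]
wrist_force: [1.7, -0.2, -1.4]
width: 0.0486
finger_force: 62.2
```

{"op": "apply_moves", "data": {
  "increments": [
    [[0,0,0.3,0],[0,0,0.6,0],[0,0,0.8,0],[0,0,0.8,0],[0,0,0.8,0]]
  ]
}}

```text
time: 19.65
eef_pos: [0.4653, 0.1384, 0.0173]
tcp_rot: [2.22, 2.222, 0.001]
wrist_force: [-0.8, -0.6, 6.0]
width: 0.0484
finger_force: 62.7
```

{"op": "apply_moves", "data": {
  "increments": [
    [[0,0,-0.8,0],[0,0,-0.8,0],[0,0,-0.8,0],[0,0,-10,0],[0,0,-40,0]]
  ],
  "jaw": -0.7
}}

```text
time: 20.15
eef_pos: [0.4634, 0.1382, 0.0555]
tcp_rot: [-2.218, -2.22, 0.007]
wrist_force: [0.3, 0.1, -0.2]
width: 0.0721
finger_force: 0.0
```

{"op": "apply_moves", "data": {
  "increments": [
    [[0,0,-40,0],[0,0,-80,0],[10,20,-105,0],[30,60,-105,0],[50,100,-105,0]]
  ],
  "jaw": -0.9
}}

```text
time: 20.65
eef_pos: [0.5664, 0.189, 0.1642]
tcp_rot: [2.22, 2.221, 0.004]
wrist_force: [0.3, -1.5, 0.1]
width: 0.0813
finger_force: 0.0
```

```bash
python3 - <<'E'
from h import *
avg(6); goto(.643,.216,.025,0)
s=cam('side')['pixels'][120:290,150:350]; t=cam('top')['pixels'][140:310,170:370]
cv2.imwrite('pics/m7.png',cv2.convertScaleAbs(cv2.resize(np.hstack([s,t]),None,fx=2,fy=2,interpolation=cv2.INTER_CUBIC),alpha=1.3))
E
```

```text
avg [0.5678 0.1895 0.1624] [0.0044 0.0013 0.0012] F [ 0.79 -0.21 -0.02] w 0.08105664229426962
pos [0.5633 0.1881 0.1613] shift [ 27.9  80.1 136. ] spin 0.05826109791689018 q [ 0.13  0.57  1.58 -0.    0.99  0.13]
```

View pics/m7.png

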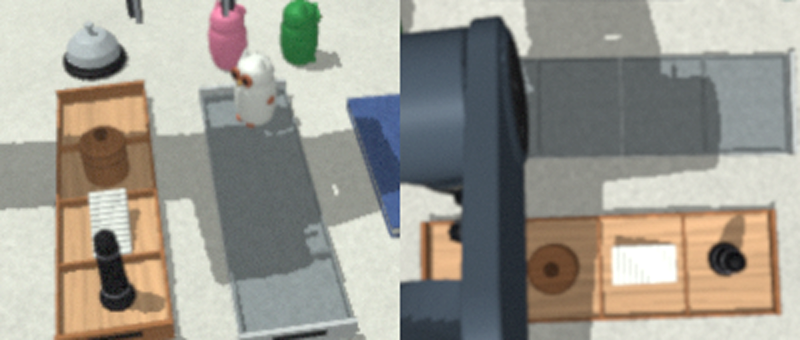

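Three items stand in place, and the owl's belly is now clear in the side view, centred near (255,100). I'll compute its axis.

```bash
python3 - <<'E'
from h import *
s=cam('side')
P=lambda U,V:(150+(U+.5)/2-.5,120+(V+.5)/2-.5)
print('foot near edge',onz(s,*P(255,126),.007))
o,d=ray(s,*P(255,100)); print('x at y=.216',o+d*(.216-.0-o[1])/d[1])
avg(1); goto(.643,.216,.025,0)
E
```

```text
foot near edge [0.6383 0.1978 0.007 ]
x at y=.216 [0.64071733 0.216      0.03140384]
avg [0.564  0.188  0.1616] [0. 0. 0.] F [-0.84  0.21 -0.56] w 0.0810415822130774
pos [0.564  0.188  0.1616] shift [ 27.9  79.1 136.5] spin 0.027728895013897942 q [0.13 0.57 1.58 0.   0.99 0.13]
```

{"op": "apply_moves", "data": {
  "increments": [
    [[12,35,0,0],[24,65,0,0],[30,78,5,0],[30,78,25,0],[30,78,50,0]]
  ]
}}

```text
time: 21.65
eef_pos: [0.6443, 0.2187, 0.1123]
tcp_rot: [2.219, 2.221, 0.004]
wrist_force: [-0.0, -0.1, -0.2]
width: 0.0808
finger_force: 0.0
```

```bash
python3 - <<'E'
from h import *
avg(6); goto(.642,.218,.027,0)
s=cam('side')['pixels'][90:220,190:360]
cv2.imwrite('pics/s8.png',cv2.convertScaleAbs(cv2.resize(s,None,fx=3,fy=3,interpolation=cv2.INTER_CUBIC),alpha=1.3))
E
```

```text
avg [0.6418 0.2181 0.1103] [0.0015 0.0003 0.0023] F [-0.22  0.22 -0.43] w 0.08118994670546177
pos [0.6439 0.2186 0.1131] shift [-0.6 -2.1 86.1] spin 0.04307307548355564 q [0.16 0.74 1.38 0.   1.02 0.16]
```

View pics/s8.png

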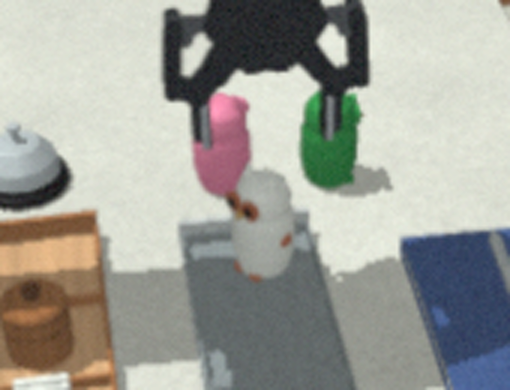

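The fingers, at (203,120) and (332,115), straddle the owl at (263,225). I'll go down.

{"op": "apply_moves", "data": {
  "increments": [
    [[0,-1,25,0],[0,-1,48,0],[0,-1,66,0],[0,-1,78,0],[0,-1,84,0]]
  ]
}}

```text
time: 22.5
eef_pos: [0.6421, 0.2185, 0.0274]
tcp_rot: [-2.22, -2.222, 0.0]
wrist_force: [-0.4, 0.2, 0.6]
width: 0.0812
finger_force: 0.0
```

{"op": "apply_moves", "data": {
  "increments": [
    [[0,0,0,0],[0,0,0,0],[0,0,0,0],[0,0,0,0],[0,0,0,0]]
  ],
  "jaw": 1
}}

```text
time: 23.0
eef_pos: [0.6432, 0.2188, 0.0292]
tcp_rot: [2.219, 2.221, 0.004]
wrist_force: [-1.3, 0.3, 6.1]
width: 0.0484
finger_force: 62.5
```

```bash
python3 - <<'E'
from h import *
avg(3);print(sense()['finger_force'])
E
```

```text
avg [0.6432 0.2188 0.0292] [0. 0. 0.] F [-0.33  0.15  5.93] w 0.04820789543283144
62.5292372982949
```

{"op": "apply_moves", "data": {
  "increments": [
    [[0,0,-6,0],[0,0,-20,0],[0,0,-40,0],[0,-5,-50,0],[1,-25,-50,0]]
  ]
}}

```text
time: 23.65
eef_pos: [0.6205, 0.2196, 0.0804]
tcp_rot: [2.218, 2.218, 0.01]
wrist_force: [-0.3, -0.2, -1.8]
width: 0.0482
finger_force: 62.1
```

{"op": "apply_moves", "data": {
  "increments": [
    [[2,-35,0,0],[4,-70,0,0],[5,-105,0,0],[6,-138,0,0],[6,-156,0,0]]
  ]
}}

```text
time: 24.15
eef_pos: [0.4566, 0.2251, 0.0779]
tcp_rot: [-2.218, -2.222, 0.006]
wrist_force: [0.1, -0.2, -1.3]
width: 0.048
finger_force: 62.2
```

```bash
python3 - <<'E'
from h import *
avg(6); goto(.4618,.2263,.0292,0); print(sense()['finger_force'])
s=cam('side')['pixels'][110:280,140:340]
cv2.imwrite('pics/s9.png',cv2.convertScaleAbs(cv2.resize(s,None,fx=3,fy=3,interpolation=cv2.INTER_CUBIC),alpha=1.3))
E
```

```text
avg [0.4598 0.2254 0.078 ] [0.0036 0.0003 0.0002] F [-0.28 -0.17 -1.29] w 0.04796886868814401
pos [0.4634 0.2256 0.0781] shift [ 0.7 -1.7 48.9] spin 0.030950951066102895 q [ 0.24  0.63  1.83 -0.    0.68  0.24]
62.18064792919904
```

View pics/s9.png

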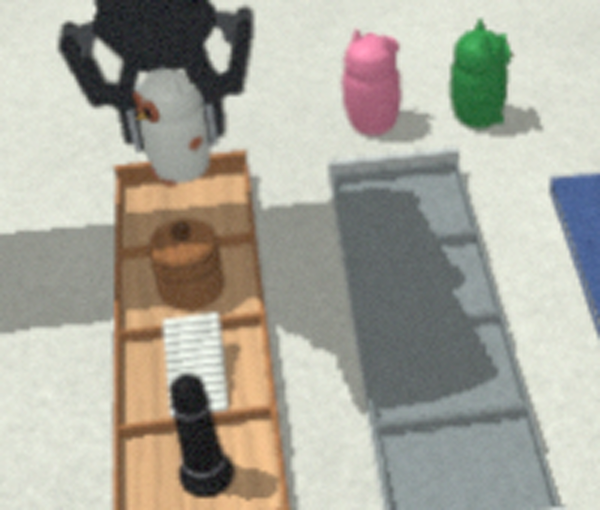

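The owl hangs upright at (175,125), above the leftmost bay. I'll lower it.

{"op": "apply_moves", "data": {
  "increments": [
    [[0,0,15,0],[0,0,30,0],[0,0,42,0],[0,0,45,0],[0,0,47,0]]
  ]
}}

```text
time: 25.0
eef_pos: [0.4615, 0.2253, 0.0302]
tcp_rot: [-2.221, -2.222, 0.0]
wrist_force: [-0.2, -0.5, -1.0]
width: 0.0481
finger_force: 62.2
```

{"op": "apply_moves", "data": {
  "increments": [
    [[0,0,0.4,0],[0,0,0.8,0],[0,0,1.2,0],[0,0,1.2,0],[0,0,1.2,0]]
  ]
}}

```text
time: 25.5
eef_pos: [0.4612, 0.2254, 0.0297]
tcp_rot: [2.22, 2.222, 0.001]
wrist_force: [0.2, 0.5, -0.3]
width: 0.048
finger_force: 62.2
```

{"op": "apply_moves", "data": {
  "increments": [
    [[0,0,0.3,0],[0,0,0.6,0],[0,0,0.8,0],[0,0,0.8,0],[0,0,0.8,0]]
  ]
}}

```text
time: 26.0
eef_pos: [0.4612, 0.2254, 0.0291]
tcp_rot: [2.22, 2.222, 0.001]
wrist_force: [-0.8, -0.3, 5.6]
width: 0.0484
finger_force: 62.9
```

{"op": "apply_moves", "data": {
  "increments": [
    [[0,0,-0.6,0],[0,0,-0.6,0],[0,0,-0.6,0],[0,0,-0.6,0],[0,0,-10,0]]
  ],
  "jaw": -0.8
}}

```text
time: 26.5
eef_pos: [0.4602, 0.2251, 0.038]
tcp_rot: [-2.219, -2.221, 0.004]
wrist_force: [0.5, 0.1, 0.1]
width: 0.0769
finger_force: 0.0
```

{"op": "apply_moves", "data": {
  "increments": [
    [[0,0,-30,0],[0,0,-65,0],[0,0,-100,0],[0,0,-135,0],[0,0,-150,0]]
  ]
}}

```text
time: 27.0
eef_pos: [0.4626, 0.2258, 0.1925]
tcp_rot: [2.218, 2.22, 0.008]
wrist_force: [-0.7, 0.0, -0.7]
width: 0.0769
finger_force: 0.0
```

```bash
python3 - <<'E'
from h import *
avg(6)
s=cam('side')['pixels'][110:310,140:400]
cv2.imwrite('pics/s10.png',cv2.convertScaleAbs(cv2.resize(s,None,fx=3,fy=3,interpolation=cv2.INTER_CUBIC),alpha=1.3))
E
```

```text
avg [0.4614 0.2255 0.19  ] [0.0013 0.0004 0.0022] F [ 0.11 -0.05  0.12] w 0.07664646775903447
```

View pics/s10.png

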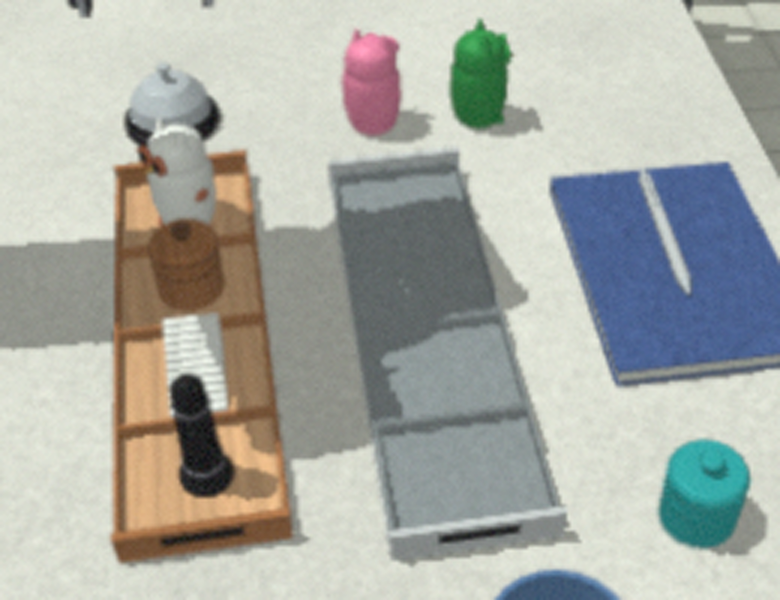

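All four finds stand upright in the wooden rack: owl (180,180), box (185,265), wedge (195,360) and cap (205,440). The bell has not moved and the gripper is clear, so I'll hand in.

```bash
python3 -c "
from h import *
print(job.finish_job())"
```

```text
the job is handed in; nothing more can be done
None
```

The job is handed in: the owl, wooden box, door stop and tip cap stand upright in the wooden rack in their original left-to-right order, each set down under control, and the bell was not touched; the arm took about 27 s of the 102 s allowed.

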